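Reset the fryer's burner box and hold the pilot dial

TASK

The fryer has cut out: take the yellow reset pin from its block, push the small red reset button at the bottom of its recess all the way down with the pin's tip, and stand the pin back in its block. Then press the red crank peg of the spring-return pilot dial down with the fingers, past the first two detents to the third, and finish while still holding it there with the fingers, because it springs back if let go. Leave the salt shaker, sauce jar and dip pot where they stand.

Things in the scene. Friction and masses are not known exactly. Their poses are not given: they have to be found in the camera images.
- console: Burner control box, aluminium, 160 (own x) x 180 (own y) x 90 mm high, fixed. Origin: centre of its underside, on the counter. The reset collar stands on top, 45 mm towards own +y. The dial, a black disc of 54 mm with a steel crank arm, is on the own -y side; its axis is level, along own y, 72 mm above the counter and 30 mm from the centre towards own -x.
- reset_top (a point): Centre of the top of the red reset button, 9 mm across, at the bottom of a vertical hole 13 mm across in a black collar 36 x 36 mm on top of the control box. The collar's rim is 102 mm above the counter, the button's top rests 96 mm above it (6 mm down the hole) and moves with the button.
- reset_btn (a joint): Travel of the reset button, m: 0 at rest, 0.005 fully down. Spring: starts to give at 1.4 N, fully down at about 5 N; comes back by itself.
- dial (a joint): Angle of the pilot dial, rad: 0 at rest (crank 0.55 above level), growing as the peg is pressed down. Detents (a ripple of about 1.6 N) at 0.34, 0.68 and 1.02 (the third), firm stop at 1.12, just past the third. The spring always brings it back to 0; holding the peg at the third takes about 8 N downwards, pressing it through the detents about 4 to 10 N.
- dial_tab (a point): Centre of the red crank peg of the dial, moving with it: a round level bar, 16 mm thick, 55 mm long along the control box's own y, free above and around. It turns at 75 mm from the dial's axis, on the axis's own +x side; its centre is 50 mm out from the box's side face. Its centre is 111 mm above the counter at rest, 38 mm at the third detent, 31 mm at the stop.
- pin_grip (a point): Centre of the reset pin's yellow square handle, 18 x 18 mm and 60 mm long; its z axis runs along the pin, pointing up away from the tip, and x and y are square to the handle's flats. Below the handle a round steel shank, 6 mm thick and 40 mm long: the tip is 70 mm below this point. Whole pin 100 mm, about 60 g. In its block the handle's underside rests on the block's top, so this point is 75 mm above the counter.
- pin_tip (a point): The tip (end of the shank) of the reset pin, on its axis; 5 mm above the counter when it stands in its block.
- holder: Grey block for the pin, 50 x 50 x 45 mm high, fixed to the counter; origin at the centre of its underside. A vertical hole 13 mm across runs through its middle.
- holder_mouth (a point): Centre of the mouth of the hole in the pin's block, on its top face, 45 mm above the counter.
- salt_shaker: Aluminium salt shaker, 60 mm across, 80 mm high, loose; origin at the centre of its underside. To be left alone.
- sauce_jar: Red sauce jar with a white cap, 60 mm across, 85 mm high, loose; origin at the centre of its underside. To be left alone.
- dip_pot: White dip pot, 70 mm across, 40 mm high, loose; origin at the centre of its underside. To be left alone.

How it is judged:
By the outcome, as a careful person would: the job done as asked, in the order asked, and still so for the second after the job is handed in, while the arm keeps its last pose, push and grip.
It also fails if it takes over 62 s, if anything falls off the work surface, if the arm or the gripper's body presses on something with over 40 N, if the wrist force passes 120 N, or if a joint passes its speed limit or range.

ROBOT

A 6-joint arm with a two-finger parallel gripper is mounted at the origin on the work surface. World frame = base frame: x ahead of the robot, y to its left, z up, the work surface at z = 0. Lengths are in m, angles in rad, forces in N, time in s.
With the tool pointing down it reaches from about 0.425 to 0.95 m from the base axis. Payload 3.5 kg.
Tool frame: the origin (TCP) lies at the very end of the fingers, on their centre line; the grasp point (between the pads) lies 19 mm behind it (ctrl.grip_point_offset is the distance from the TCP to the grasp point, in m); z points along the fingers, y is the line along which they close (so a half turn about z gives the same grasp; the last joint's range is limited). The gripper opens to 85 mm and grips with 20 to 120 N. Pads are 22 mm wide; open, the fingers measure 114 mm over their backs; the gripper's body (76 mm by 85 mm) begins 54 mm behind the grasp point. The pads swing forward as they close: fully open they stand 13 mm farther back than shut.
Start: joints at [-1.267, 0.286, 1.577, -0, 1.279, -0.15], TCP at [0.296, -0.607, 0.194] pointing down, gripper open.
Joint ranges: [-2.77, 2.77], [-0.9, 2.22], [0.21, 2.48], [-1.53, 4.67], [0.24, 2.81], [-2.84, 2.84]. Speed limits (rad/s): [2.79, 2.79, 3.14, 3.14, 3.14, 3.14].

INTERFACE

Orientations are given as a unit quaternion [x, y, z, w].
In Python, from plant import ctrl gives the robot as it stands. The module is installed in compiled form; this text tells all that it offers.
- The arm moves only by the shell command python3 -m pendant 'ROWS' [OPENING] [FORCE]. ROWS is JSON, a list of rows, each an object of numbers: "dx", "dy", "dz": the shift along the tool's x, y, z in cm; "twist": the turn about the tool's z in degrees. A call has 1 to 10 rows; each row is the pose to reach, as a shift and turn from the pose commanded when the call began, along the tool's axes at that moment; what a row does not reach only later rows make up. A row lasts 1/8 s, in which the tool goes at most 62.5 mm and 10.7 degrees, less where a joint would pass 70% of its speed; a pose out of reach is approached as far as the arm can. A call with a gripper value outside its range is refused whole. OPENING is the opening in per cent of the stroke, from 0 (shut) to 100 (fully open), set as the call begins (- or left out, the last holds). The fingers move at their own pace and stop on an object; FORCE is the grip in N (left out, the last holds). Time passes only in rows, so rows that repeat a pose let the fingers close. It gives the time, the measured TCP pose, the force, the opening and the grip force at its end, in the units of the state.
- ctrl.get_state(): the state, without advancing time (a new reading comes with each control period).
- ctrl.read_camera(name): name is "side" or "top"; returns a dict with "img" (480x640x3 uint8, red, green, blue), "depth" (480x640 float32, m along the optical axis (not along the pixel's ray), 0 where there is no reading), "camera_matrix" (3x3 intrinsics, pixels), "xyz" and "rotation" of the camera in the world. Camera axes: x right, y up, looking along -z (the intrinsics and any distortion apply to the point x, -y, -z); pixel columns grow to the right and rows downward; lengths in m; the calibration is good to about 2 mm. A picture is of the moment at which its call begins.
- ctrl.sign_off(): hands the job in; it is judged then, once.
The state is a dict: "time": time; "qpos": joint angles; "dq": joint speeds; "joint_efforts": joint torques, N m; "eef_pos": TCP position; "tcp_rot": TCP orientation; "contact_force": force on the tool from outside, world axes, zero at the start; "wrist_torque": the same for the moment, N m; "opening": opening from 0.0 (shut) to 1.0 (fully open); "finger_force": force on a finger pad.
Only numpy, scipy, OpenCV 4.12 (cv2) and the standard library are available. Lean on these libraries where they do the work, as an engineer would, in place of code of your own. Each camera call takes 0.05 s, during which the arm holds its last target. There are 200 camera calls.

## Working session

There is one attempt and no reset: what is moved stays moved. The work goes in short steps, Python scripts to look and compute and a shell command to move; the robot and the scene stay as the last step left them, time stands still between calls to the robot, and variables do not carry over. Pictures are saved under pics/ and viewed, at most 10 in all, crops included, and the job is handed in when it is done.

```bash
mkdir -p pics
cat > h.py <<'E'
import numpy as np, cv2, pickle
from plant import ctrl
def snap(n,f):
    c=ctrl.read_camera(n); pickle.dump(c,open(f'pics/{f}.pkl','wb')); cv2.imwrite(f'pics/{f}.png',c['img'][:,:,::-1]); return c
def load(f): return pickle.load(open(f'pics/{f}.pkl','rb'))
def ray(c,u,v):
    K=c['camera_matrix']; d=np.array([(u-K[0,2])/K[0,0],-(v-K[1,2])/K[1,1],-1.]); R=np.array(c['rotation'])
    if R.shape!=(3,3):
        from scipy.spatial.transform import Rotation as Q; R=Q.from_quat(R).as_matrix()
    return np.array(c['xyz']),R@d
def atz(c,u,v,z):
    o,d=ray(c,u,v); return o+d*(z-o[2])/d[2]
def dep(c,u,v):
    o,d=ray(c,u,v); return o+d*c['depth'][int(v),int(u)]
E
python3 - <<'E'
from h import *
for n in('top','side'):
    c=snap(n,n+'0'); print(n,c['xyz'],c['rotation'],c['camera_matrix'],[k for k in c])
s=ctrl.get_state(); print(s); print(ctrl.grip_point_offset)
E
```

```text
top [ 0.36604761 -0.06254685  1.24946029] [ 0.07566891 -0.07222403 -0.70033563  0.70610758] [[551.81542457   0.         312.88202184]
 [  0.         551.81542457 238.02346102]
 [  0.           0.           1.        ]] ['img', 'depth', 'camera_matrix', 'xyz', 'rotation']
side [0.27299463 0.55091638 0.51547022] [-0.12045871  0.47808547  0.84061872 -0.22424129] [[495.06938661   0.         318.51513467]
 [  0.         495.06938661 235.66484106]
 [  0.           0.           1.        ]] ['img', 'depth', 'camera_matrix', 'xyz', 'rotation']
{'time': 0.1, 'qpos': array([-1.26695926e+00,  2.87103616e-01,  1.57806408e+00,  2.80750369e-06,
        1.27863137e+00, -1.49989742e-01]), 'dq': array([ 0.00106939, -0.00069655, -0.00388489,  0.00085384,  0.00151732,
        0.00062906]), 'joint_efforts': array([ 5.11914695e-04, -4.07299054e+01, -2.93700349e+01, -1.33315043e-04,
        3.42665910e-03,  2.55534633e-07]), 'eef_pos': array([ 0.29574843, -0.60598573,  0.19304978]), 'tcp_rot': array([ 9.74364929e-01,  2.24970595e-01, -8.34392866e-05, -1.10004888e-03]), 'contact_force': array([-0.0421177 , -0.12742523, -0.2258991 ]), 'wrist_torque': array([-0.00190264, -0.0381548 ,  0.03399736]), 'finger_force': 0.0, 'opening': 1.0029038220900495}
0.0187
```

View pics/top0.png

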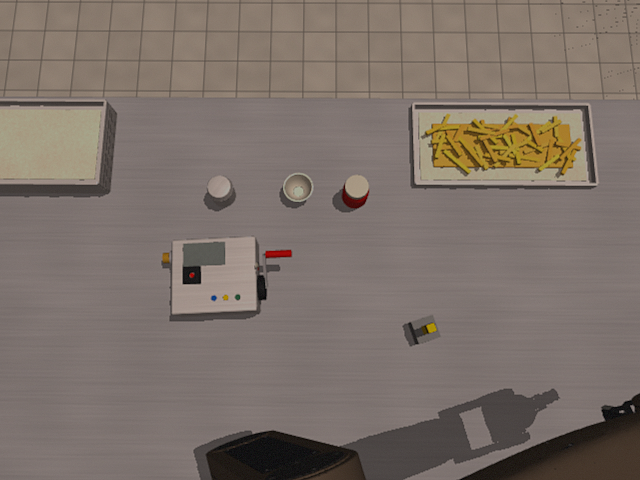

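View pics/side0.png

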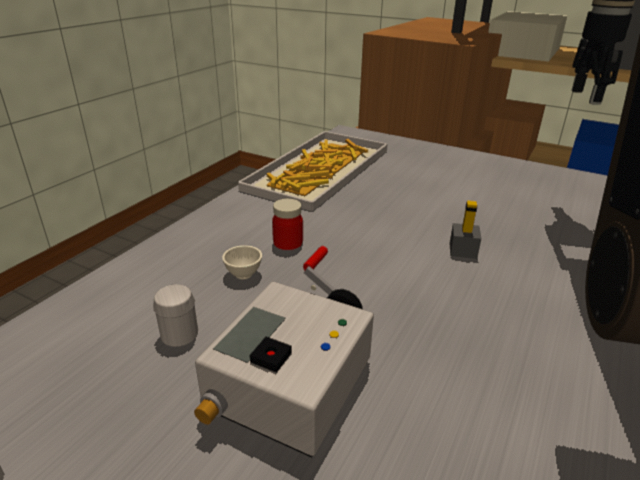

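The top view shows the pin at about (431,328) in its block, the reset hole at (192,275), and the peg at about (278,254). The salt shaker, pot and jar stand along row ~190. I'll enlarge the parts that matter.

Run:
```python
from h import *
c=load('top0'); i=c['img'][:,:,::-1]
a=cv2.resize(i[225:325,155:305],None,fx=5,fy=5,interpolation=cv2.INTER_CUBIC)[:, :]
b=cv2.resize(i[305:355,395:450],None,fx=5,fy=5,interpolation=cv2.INTER_CUBIC)
im=np.zeros((500,800,3),np.uint8); im[:,:520]=a[:,:520]; im[:250,525:800]=b
s=load('side0')['img'][:,:,::-1][190:270,440:495]
im[252:500,600:770]=cv2.resize(s,(170,248),interpolation=cv2.INTER_CUBIC)
cv2.imwrite('pics/crop0.png',im)
for n,u,v,z in[('reset',192,275,.102),('peg-near',267,254,.111),('peg-far',291,253.5,.111),('pintop',431,328,.105)]: print(n,atz(c,u,v,z),dep(c,u,v))
for u,v in[(219,186),(298,186),(356,185)]: print(dep(c,u,v))
```

```text
reset [0.52876064 0.19705062 0.102     ] [0.52949412 0.19822084 0.09682748]
peg-near [0.57312529 0.04000647 0.111     ] [0.57124115 0.03907337 0.12135849]
peg-far [ 0.57458823 -0.01031232  0.111     ] [ 0.59462365 -0.00529391  0.00162307]
pintop [ 0.42293359 -0.29935699  0.105     ] [ 0.42276622 -0.29866027  0.10836713]
[0.73035552 0.15275132 0.08135978]
[ 0.75384117 -0.01938782  0.01043758]
[ 0.73343067 -0.14959126  0.08599048]
```

View pics/crop0.png

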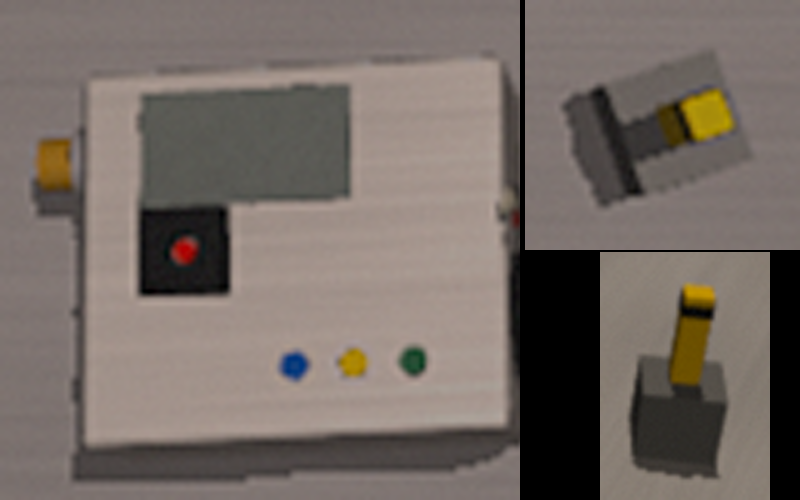

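Run:
```python
from h import *
from scipy.spatial.transform import Rotation as Q
c=load('top0')
A=lambda x,y,z:atz(c,155+x/5-.4,225+y/5-.4,z)
B=lambda x,y,z:atz(c,395+(x-525)/5-.4,305+y/5-.4,z)
K=[A(*p,.09) for p in[(88,78),(500,60),(508,428),(85,445)]]
for k in K: print(k)
for i in range(4):
    d=K[(i+1)%4]-K[i]; print(np.linalg.norm(d),np.degrees(np.arctan2(d[1],d[0])))
print('centre',np.mean(K,0),'collar',A(185,250,.102),'red',A(185,250,.096))
H=[B(*p,.045) for p in[(605,90),(715,50),(750,155),(640,195)]]
for i in range(4):
    d=H[(i+1)%4]-H[i]; print(np.linalg.norm(d),np.degrees(np.arctan2(d[1],d[0])))
print('holder',np.mean(H,0),'pintop',B(707,115,.105))
s=load('side0'); 
for z,v in((.105,203),): print('side pintop',atz(s,471,203,.105))
print(Q.from_quat(ctrl.get_state()['tcp_rot']).as_matrix())
```

```text
[0.60545895 0.24643244 0.09      ]
[0.61474554 0.06955596 0.09      ]
[0.45738599 0.06139093 0.09      ]
[0.44885138 0.23801846 0.09      ]
0.17712010464601155 -86.99454431697492
0.1575712390192858 -177.02971768205524
0.17683360053068145 92.76637116604418
0.1568334347823378 3.075347529106327
centre [0.53161046 0.15384945 0.09      ] collar [0.52959955 0.19793653 0.102     ] red [0.53045475 0.19929858 0.096     ]
0.05119971978671688 -69.94367036041157
0.04666355914166709 -163.31973140106038
0.05079174099197403 109.90896831413077
0.04651083506948535 17.17271332436983
holder [ 0.42356652 -0.29899681  0.045     ] pintop [ 0.42374328 -0.29938602  0.105     ]
side pintop [ 0.42331934 -0.29116027  0.105     ]
[[ 8.98776449e-01  4.38406732e-01 -6.57557931e-04]
 [ 4.38407099e-01 -8.98774043e-01  2.10615533e-03]
 [ 3.32356673e-04 -2.18124087e-03 -9.99997566e-01]]
```

```bash
python3 -m pendant '[{"dx":4,"dy":-3.5,"twist":2},{"dx":8,"dy":-7,"twist":4},{"dx":12,"dy":-10.5,"twist":6},{"dx":16,"dy":-14,"twist":7.5},{"dx":20,"dy":-17.6,"twist":7.5},{"dx":24,"dy":-21,"twist":7.5},{"dx":25,"dy":-22,"twist":7.5},{"dx":25,"dy":-22,"twist":7.5},{"dx":25,"dy":-22,"twist":7.5}]' 70 40
python3 - <<'E'
from h import *
s=snap('side','side1');c=snap('top','top1')
a=cv2.resize(s['img'][90:270,400:560],(700,788))[:600,:,::-1]
a=cv2.resize(s['img'][100:270,400:560],(560,595),interpolation=cv2.INTER_CUBIC)[:,:,::-1]
cv2.imwrite('pics/c1.png',a)
E
```

```text
$[0]: bad value
```

View pics/c1.png

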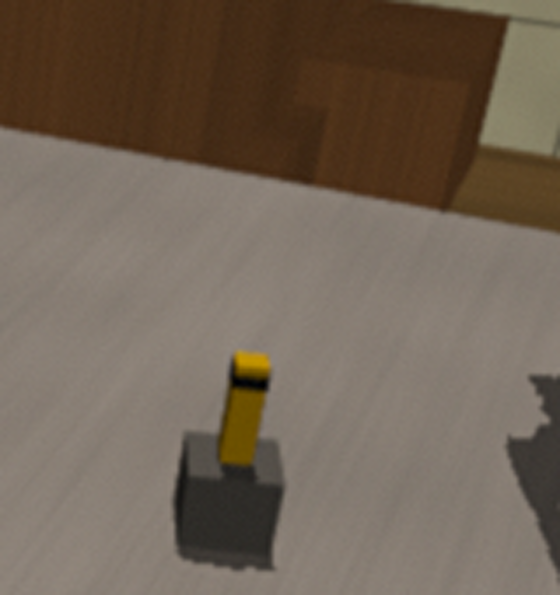

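The call was refused, so the arm hasn't moved and the picture shows only the pin in its block. I'll retry with all four keys in each row.

```bash
python3 -m pendant '[{"dx":4,"dy":-3.5,"dz":0,"twist":2},{"dx":8,"dy":-7,"dz":0,"twist":4},{"dx":12,"dy":-10.5,"dz":0,"twist":6},{"dx":16,"dy":-14,"dz":0,"twist":7.5},{"dx":20,"dy":-17.6,"dz":0,"twist":7.5},{"dx":24,"dy":-21,"dz":0,"twist":7.5},{"dx":25,"dy":-22,"dz":0,"twist":7.5},{"dx":25,"dy":-22,"dz":0,"twist":7.5},{"dx":25,"dy":-22,"dz":0,"twist":7.5}]' 70 40
```

```text
time: 1.32
eef_pos: [0.4239, -0.3005, 0.1944]
tcp_rot: [0.987, 0.16, -0.0, 0.0]
contact_force: [0.3, -0.3, -0.5]
opening: 0.701
finger_force: 0.0
```

```bash
python3 -m pendant '[{"dx":0,"dy":-0.1,"dz":4,"twist":0},{"dx":0,"dy":-0.1,"dz":7,"twist":0},{"dx":0,"dy":-0.1,"dz":7,"twist":0}]'
python3 - <<'E'
from h import *
s=snap('side','side1');c=snap('top','top1')
a=cv2.resize(s['img'][130:270,400:520],(510,595),interpolation=cv2.INTER_CUBIC)[:,:,::-1]
cv2.imwrite('pics/c2.png',a)
E
```

```text
time: 1.7
eef_pos: [0.4217, -0.298, 0.1214]
tcp_rot: [0.987, 0.16, -0.002, -0.003]
contact_force: [0.0, -0.8, 0.7]
opening: 0.698
finger_force: 0.0
```

View pics/c2.png

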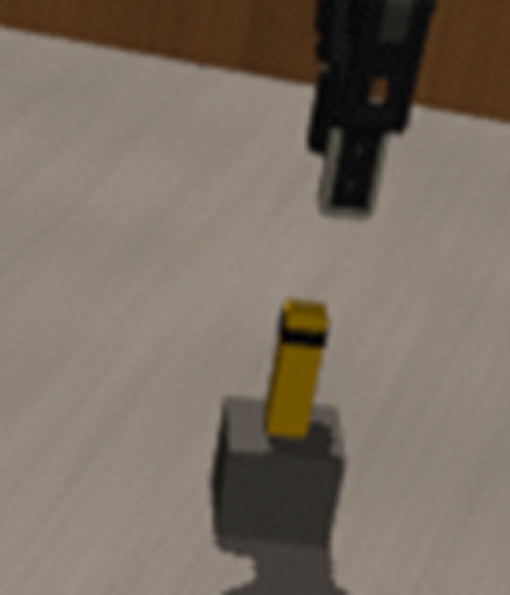

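The near finger's tip is at crop (345,215), which is full-image (481,181). The pin's top is at (307,305), which is (472,202). I'll check that against the projected positions.

Run:
```python
from h import *
from scipy.spatial.transform import Rotation as Q
def proj(c,p):
    R=np.array(c['rotation']);R=Q.from_quat(R).as_matrix()
    q=R.T@(np.array(p)-c['xyz']);K=c['camera_matrix'];return K[0,2]+K[0,0]*q[0]/-q[2],K[1,2]-K[1,1]*q[1]/-q[2]
s=load('side1')
for z in(.121,.125,.13):
  for o in(.030,.036,.04): print(z,o,proj(s,(.4217-.316*o,-.298+.949*o,z)))
print('pin',proj(s,(.4236,-.2992,.105)),'holder near-top',[proj(s,(.4236+.025*(a*.949-b*.316),-.2992+.025*(a*.316+b*.949),.045)) for a,b in((1,1),(-1,1),(-1,-1),(1,-1))])
for u,v in((472,203),(471,218),(470,225)): print(dep(s,u,v))
for u,v in((481,170),(481,176)): print(dep(s,u,v))
print(ctrl.get_state()['eef_pos'],ctrl.get_state()['tcp_rot'])
```

```text
0.121 0.03 (np.float64(475.61110393611693), np.float64(201.20853521936493))
0.121 0.036 (np.float64(475.8688273078311), np.float64(202.72232999186016))
0.121 0.04 (np.float64(476.0423131538061), np.float64(203.74133717383287))
0.125 0.03 (np.float64(476.0075763130683), np.float64(199.18351959461216))
0.125 0.036 (np.float64(476.2682184498062), np.float64(200.68910232210294))
0.125 0.04 (np.float64(476.4436730671794), np.float64(201.70260476143056))
0.13 0.03 (np.float64(476.5057973943459), np.float64(196.63881400395658))
0.13 0.036 (np.float64(476.770122832493), np.float64(198.13399838713752))
0.13 0.04 (np.float64(476.9480620248515), np.float64(199.14052996970236))
pin (np.float64(471.9889954919826), np.float64(201.24812290765817)) holder near-top [(np.float64(453.6243577510322), np.float64(234.58050743608783)), (np.float64(481.29373372903063), np.float64(237.50589006506263)), (np.float64(479.0937573811231), np.float64(224.45550618115806)), (np.float64(452.6489221894539), np.float64(221.7648048484105))]
[ 0.42228072 -0.29519085  0.10349729]
[ 0.41847176 -0.29254956  0.07441233]
[ 0.41754644 -0.29090621  0.06052128]
[ 0.41090097 -0.25495193  0.18632145]
[ 0.40972144 -0.25912944  0.17404612]
[ 0.42384961 -0.29966319  0.12504267] [9.87112418e-01 1.60027964e-01 1.46267610e-04 3.22493002e-04]
```

Run:
```python
from h import *
s=snap('side','side2')
d=s['depth'];
for v in range(160,206,4): print(v,dep(s,481,v).round(4),dep(s,477,v).round(4),s['img'][v,481])
print(ctrl.get_state()['eef_pos'],ctrl.get_state()['time'])
```

```text
160 [ 0.4145 -0.2579  0.2024] [ 0.4217 -0.2622  0.1994] [10 10 10]
164 [ 0.4135 -0.2594  0.1949] [ 0.4205 -0.2624  0.1924] [11 11 13]
168 [ 0.412  -0.2578  0.1886] [ 0.4195 -0.2637  0.1848] [12 12 11]
172 [ 0.4113 -0.2608  0.1804] [ 0.4179 -0.2614  0.1787] [18 18 18]
176 [ 0.4095 -0.2581  0.1745] [ 0.4165 -0.2608  0.1719] [34 33 30]
180 [ 4.733e-01 -6.472e-01 -1.000e-04] [ 0.4824 -0.6439 -0.0009] [145 134 124]
184 [ 4.674e-01 -6.227e-01  1.000e-04] [ 0.476  -0.6178  0.    ] [144 133 122]
188 [ 4.620e-01 -6.011e-01 -6.000e-04] [ 0.4697 -0.592   0.0012] [144 133 123]
192 [ 4.563e-01 -5.778e-01 -4.000e-04] [ 0.4649 -0.5743 -0.001 ] [146 136 125]
196 [ 0.4511 -0.5569 -0.0008] [ 0.4588 -0.5487  0.0007] [148 137 127]
200 [ 0.4461 -0.5366 -0.0013] [ 4.535e-01 -5.281e-01  5.000e-04] [147 138 127]
204 [ 4.406e-01 -5.129e-01  2.000e-04] [ 4.486e-01 -5.091e-01 -2.000e-04] [146 135 125]
[ 0.42437891 -0.2998996   0.12587834] 1.85
```

Run:
```python
from h import *
def cloud(c):
    vv,uu=np.mgrid[0:480,0:640]; K=c['camera_matrix']
    o,_=ray(c,0,0); from scipy.spatial.transform import Rotation as Q
    R=np.array(c['rotation']); R=R if R.shape==(3,3) else Q.from_quat(R).as_matrix()
    d=np.stack([(uu-K[0,2])/K[0,0],-(vv-K[1,2])/K[1,1],-np.ones(uu.shape)],-1)
    return o+(d*c['depth'][...,None])@R.T
for f,t in(('side0',(.2957,-.606,.193)),('side2',(.4244,-.2999,.1259))):
    P=cloud(load(f)); P=P[(np.abs(P[...,0]-t[0])<.07)&(np.abs(P[...,1]-t[1])<.07)&(P[...,2]>t[2]-.03)]
    for z in np.arange(t[2]-.01,t[2]+.13,.01):
        q=P[np.abs(P[:,2]-z)<.005]
        if len(q): print(f,round(z-t[2],3),len(q),q.min(0).round(3),q.max(0).round(3))
```

```text
side0 0.05 53 [ 0.264 -0.651  0.242] [ 0.327 -0.555  0.248]
side0 0.06 121 [ 0.264 -0.655  0.248] [ 0.326 -0.55   0.258]
side0 0.07 124 [ 0.264 -0.652  0.258] [ 0.326 -0.55   0.268]
side0 0.08 130 [ 0.264 -0.653  0.268] [ 0.326 -0.55   0.278]
side0 0.09 112 [ 0.262 -0.655  0.278] [ 0.329 -0.546  0.288]
side0 0.1 192 [ 0.252 -0.666  0.288] [ 0.338 -0.536  0.298]
side0 0.11 220 [ 0.253 -0.668  0.298] [ 0.338 -0.537  0.308]
side0 0.12 232 [ 0.253 -0.67   0.308] [ 0.337 -0.536  0.318]
side0 0.13 241 [ 0.254 -0.667  0.318] [ 0.337 -0.536  0.328]
side2 0.04 35 [ 0.401 -0.331  0.167] [ 0.442 -0.262  0.171]
side2 0.05 94 [ 0.401 -0.331  0.171] [ 0.445 -0.255  0.181]
side2 0.06 98 [ 0.401 -0.329  0.181] [ 0.443 -0.256  0.191]
side2 0.07 112 [ 0.401 -0.334  0.191] [ 0.445 -0.254  0.201]
side2 0.08 63 [ 0.402 -0.338  0.201] [ 0.447 -0.251  0.211]
side2 0.09 111 [ 0.392 -0.346  0.211] [ 0.451 -0.236  0.221]
side2 0.1 107 [ 0.392 -0.32   0.221] [ 0.446 -0.234  0.231]
side2 0.11 128 [ 0.391 -0.323  0.231] [ 0.449 -0.234  0.241]
side2 0.12 146 [ 0.391 -0.319  0.241] [ 0.447 -0.232  0.251]
side2 0.13 172 [ 0.39  -0.355  0.251] [ 0.454 -0.231  0.261]
```

Run:
```python
from h import *
s=load('side2')['img'][100:250,400:560]; t=load('side0')['img'][0:130,540:640]
im=np.zeros((600,800,3),np.uint8); im[:375,:400]=cv2.resize(s,(400,375),interpolation=cv2.INTER_CUBIC); im[:520,400:800]=cv2.resize(t,(400,520),interpolation=cv2.INTER_CUBIC)
cv2.imwrite('pics/c3.png',im[:,:,::-1])
```

```text
(no output)
```

View pics/c3.png

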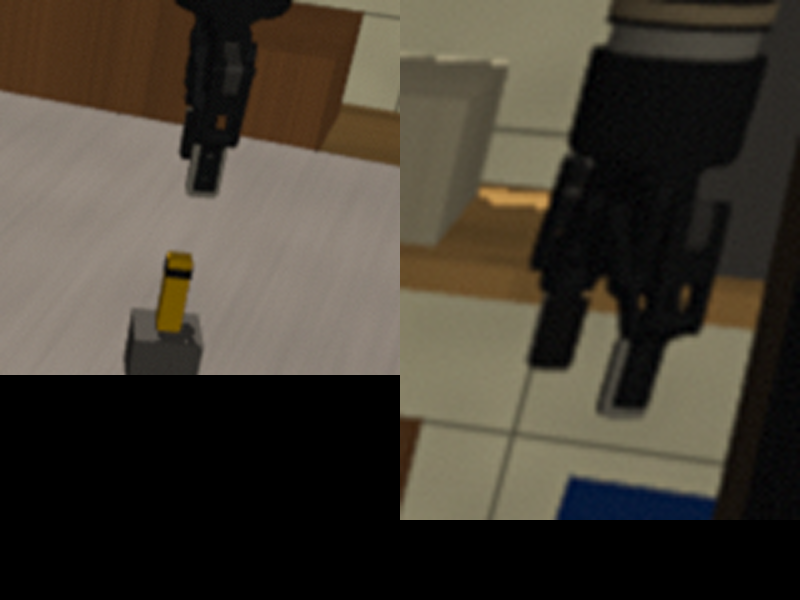

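The visible finger ends sit about 41 mm above the reported TCP, more than the text suggests. A TCP height of about 0.050 m grips the handle whichever reading is right.

```bash
python3 -m pendant '[{"dx":0,"dy":0,"dz":2.5,"twist":0},{"dx":0,"dy":0,"dz":4.5,"twist":0},{"dx":0,"dy":0,"dz":6,"twist":0},{"dx":0,"dy":0,"dz":7,"twist":0},{"dx":0,"dy":0,"dz":7.4,"twist":0},{"dx":0,"dy":0,"dz":7.4,"twist":0},{"dx":0,"dy":0,"dz":7.4,"twist":0}]'
python3 - <<'E'
from h import *
s=snap('side','side3')
cv2.imwrite('pics/c4.png',cv2.resize(s['img'][130:270,400:540],(560,560),interpolation=cv2.INTER_CUBIC)[:,:,::-1])
for v in range(180,240,5): print(v,[dep(s,u,v).round(3).tolist() for u in(470,475)])
E
```

```text
time: 2.72
eef_pos: [0.4243, -0.2988, 0.051]
tcp_rot: [0.987, 0.161, 0.0, 0.001]
contact_force: [0.6, 0.8, -0.6]
opening: 0.698
finger_force: 0.0
180 [[0.427, -0.261, 0.162], [0.414, -0.234, 0.176]]
185 [[0.437, -0.324, 0.125], [0.412, -0.235, 0.167]]
190 [[0.424, -0.262, 0.143], [0.411, -0.236, 0.157]]
195 [[0.419, -0.245, 0.142], [0.41, -0.24, 0.146]]
200 [[0.421, -0.264, 0.124], [0.412, -0.257, 0.129]]
205 [[0.419, -0.262, 0.115], [0.41, -0.258, 0.119]]
210 [[0.416, -0.254, 0.109], [0.409, -0.264, 0.107]]
215 [[0.416, -0.264, 0.095], [0.408, -0.266, 0.096]]
220 [[0.419, -0.289, 0.072], [0.434, -0.432, -0.001]]
225 [[0.417, -0.287, 0.063], [0.414, -0.322, 0.046]]
230 [[0.415, -0.289, 0.051], [0.41, -0.308, 0.044]]
235 [[0.413, -0.284, 0.044], [0.404, -0.285, 0.046]]
```

View pics/c4.png

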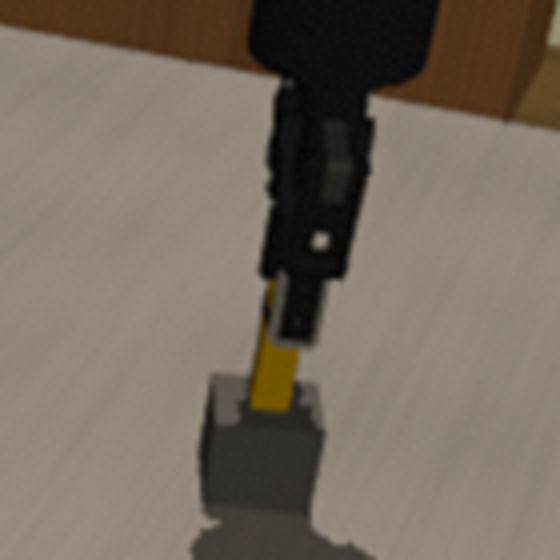

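The near finger overlaps the handle's upper part, with its end at crop (297,345), z about 0.09. I'll close now.

```bash
python3 -m pendant '[{"dx":0,"dy":0,"dz":0,"twist":0},{"dx":0,"dy":0,"dz":0,"twist":0},{"dx":0,"dy":0,"dz":0,"twist":0},{"dx":0,"dy":0,"dz":0,"twist":0},{"dx":0,"dy":0,"dz":0,"twist":0},{"dx":0,"dy":0,"dz":0,"twist":0}]' 0 60
python3 - <<'E'
from h import *
s=snap('side','side4')
for v in range(190,240,4): print(v,[dep(s,u,v).round(3).tolist() for u in(468,471,474)])
print(ctrl.get_state())
E
```

```text
time: 3.52
eef_pos: [0.4239, -0.2984, 0.0506]
tcp_rot: [0.987, 0.161, 0.0, -0.0]
contact_force: [-0.7, 2.1, 4.1]
opening: 0.192
finger_force: 61.0
190 [[0.431, -0.279, 0.134], [0.421, -0.254, 0.147], [0.415, -0.25, 0.15]]
194 [[0.429, -0.278, 0.127], [0.42, -0.256, 0.139], [0.416, -0.26, 0.138]]
198 [[0.428, -0.279, 0.119], [0.422, -0.277, 0.122], [0.417, -0.277, 0.123]]
202 [[0.427, -0.282, 0.11], [0.421, -0.278, 0.113], [0.415, -0.274, 0.117]]
206 [[0.426, -0.282, 0.102], [0.42, -0.278, 0.106], [0.415, -0.279, 0.107]]
210 [[0.424, -0.28, 0.096], [0.418, -0.276, 0.099], [0.413, -0.278, 0.099]]
214 [[0.425, -0.289, 0.083], [0.42, -0.291, 0.083], [0.414, -0.287, 0.087]]
218 [[0.423, -0.289, 0.075], [0.418, -0.289, 0.076], [0.413, -0.292, 0.076]]
222 [[0.422, -0.29, 0.066], [0.416, -0.288, 0.069], [0.433, -0.421, -0.001]]
226 [[0.42, -0.289, 0.059], [0.416, -0.292, 0.058], [0.415, -0.319, 0.045]]
230 [[0.419, -0.288, 0.051], [0.414, -0.292, 0.05], [0.411, -0.305, 0.044]]
234 [[0.417, -0.284, 0.045], [0.412, -0.287, 0.045], [0.407, -0.29, 0.045]]
238 [[0.414, -0.274, 0.042], [0.409, -0.277, 0.042], [0.404, -0.277, 0.044]]
{'time': 3.575, 'qpos': array([-8.09184671e-01,  1.13268900e-01,  2.06466836e+00,  1.31511508e-04,
        9.63761335e-01,  4.38632657e-01]), 'dq': array([-6.51421913e-05,  6.95696591e-04,  7.38560544e-04,  5.73954267e-04,
       -5.09026955e-04,  1.71163028e-03]), 'joint_efforts': array([-3.57090002e-01, -2.74254441e+01, -2.39812034e+01, -7.02107325e-02,
       -5.39045110e-01, -1.04637071e-03]), 'eef_pos': array([ 0.42393706, -0.29834253,  0.05061914]), 'tcp_rot': array([ 9.86994912e-01,  1.60751479e-01,  1.46533655e-05, -7.42162078e-05]), 'contact_force': array([-1.05084557,  1.51408153,  3.97894921]), 'wrist_torque': array([0.34356395, 0.24303072, 0.03972887]), 'finger_force': 61.0099732875824, 'opening': 0.19486256905506943}
```

```bash
python3 -m pendant '[{"dx":0,"dy":0,"dz":-1,"twist":0},{"dx":0,"dy":0,"dz":-3,"twist":0},{"dx":0,"dy":0,"dz":-6,"twist":0},{"dx":0,"dy":0,"dz":-9,"twist":0},{"dx":0,"dy":0,"dz":-12,"twist":0},{"dx":0,"dy":0,"dz":-14,"twist":0},{"dx":0,"dy":0,"dz":-14,"twist":0},{"dx":0,"dy":0,"dz":-14,"twist":0}]'
python3 - <<'E'
from h import *
s=snap('side','side5')
cv2.imwrite('pics/c5.png',cv2.resize(s['img'][90:250,400:540],(525,600),interpolation=cv2.INTER_CUBIC)[:,:,::-1])
E
```

```text
time: 4.58
eef_pos: [0.4234, -0.298, 0.1892]
tcp_rot: [0.987, 0.161, -0.0, -0.001]
contact_force: [0.1, -0.5, -0.9]
opening: 0.192
finger_force: 60.4
```

View pics/c5.png

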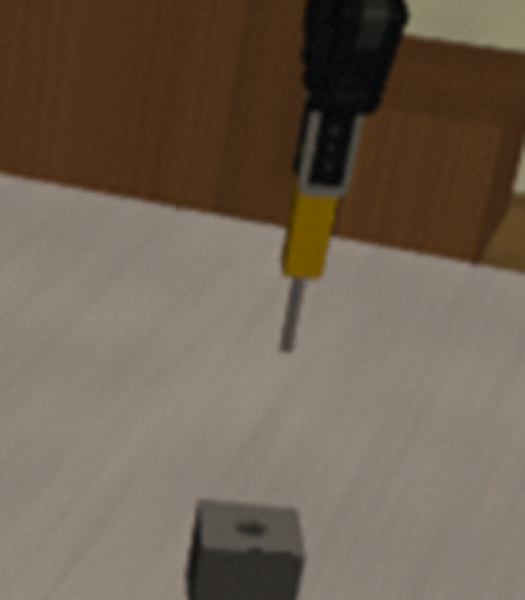

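The pin hangs straight in the grip. Its tip is at crop (287,350) and the block's hole at (252,528).

Run:
```python
from h import *
s=load('side5')
f=lambda x,y,z: atz(s,400+x/3.75-.4,90+y/3.75-.4,z)
print('tip',f(287,350,.1436),'hole',f(252,528,.045))
print('tip depth',[dep(s,u,v).round(4).tolist() for u,v in((476,182),(476,181),(477,178),(477,175))])
i=s['img'][330:375,245:300].astype(int)
m=(i[...,0]>120)&(i[...,1]<60); v,u=np.nonzero(m); print(len(u),u.mean()+245,v.mean()+330,'red',atz(s,u.mean()+245,v.mean()+330,.096))
d=i.max(2)<50; n,l,st,ce=cv2.connectedComponentsWithStats((d).astype(np.uint8)); print(st,ce+[245,330])
c=load('top0'); i=c['img'][260:290,180:205].astype(int); m=(i[...,0]>120)&(i[...,1]<60); v,u=np.nonzero(m); print('top red',atz(c,u.mean()+180,v.mean()+260,.096))
```

```text
tip [ 0.42194227 -0.29600464  0.1436    ] hole [ 0.42226492 -0.29572465  0.045     ]
tip depth [[0.4218, -0.2923, 0.1469], [0.4221, -0.2921, 0.1489], [0.422, -0.2956, 0.1534], [0.4228, -0.2946, 0.1594]]
19 270.57894736842104 352.57894736842104 red [0.52984187 0.20155447 0.096     ]
[[   0    0   55   45 1569]
 [   5    7   41   35  906]] [[273.04780115 350.76226896]
 [270.18543046 354.14348786]]
top red [0.53041839 0.19975149 0.096     ]
```

```bash
python3 -m pendant '[{"dx":1.5,"dy":-2.5,"dz":0,"twist":0},{"dx":4.5,"dy":-7.5,"dz":0,"twist":0},{"dx":7.5,"dy":-12.6,"dz":0,"twist":0},{"dx":10.5,"dy":-17.7,"dz":0,"twist":0},{"dx":13.5,"dy":-22.8,"dz":0,"twist":0},{"dx":16.5,"dy":-27.8,"dz":0,"twist":0},{"dx":19.5,"dy":-32.9,"dz":0,"twist":0},{"dx":22.5,"dy":-38,"dz":0,"twist":0},{"dx":25,"dy":-42.2,"dz":0,"twist":0},{"dx":25.9,"dy":-43.7,"dz":0,"twist":0}]'
python3 -m pendant '[{"dx":0,"dy":0,"dz":0,"twist":0},{"dx":0,"dy":0,"dz":0,"twist":0},{"dx":0,"dy":0,"dz":0,"twist":0}]'
```

```text
time: 5.88
eef_pos: [0.53, 0.2005, 0.1886]
tcp_rot: [0.987, 0.162, -0.001, -0.0]
contact_force: [-0.4, -1.0, -0.8]
opening: 0.194
finger_force: 60.3
time: 6.25
eef_pos: [0.5308, 0.1968, 0.1903]
tcp_rot: [0.987, 0.16, -0.0, 0.0]
contact_force: [-0.1, 0.5, -0.7]
opening: 0.195
finger_force: 60.3
```

Run:
```python
from h import *
s=snap('side','side6')
P=[ctrl.get_state()['eef_pos']]
for _ in range(3): c=snap('top','top6'); P.append(ctrl.get_state()['eef_pos'])
print(np.round(P,4))
cv2.imwrite('pics/c6.png',cv2.resize(s['img'][250:390,215:335],(514,600),interpolation=cv2.INTER_CUBIC)[:,:,::-1])
```

```text
[[0.5309 0.197  0.1904]
 [0.5309 0.1971 0.1905]
 [0.5309 0.1973 0.1905]
 [0.5309 0.1975 0.1905]]
```

View pics/c6.png

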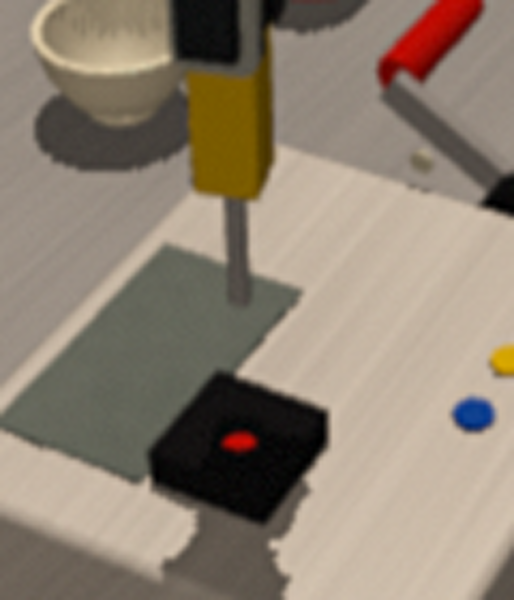

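The pin's tip is at crop (239,303), and the red button is directly below it at (240,441).

Run:
```python
from h import *
s=load('side6'); f=lambda x,y,z: atz(s,215+x*120/514-.4,250+y*140/600-.4,z)
t=f(239,303,.1449); r=f(240,441,.096); print(t,r,r-t, f(239,446,.102)-t)
x=np.array([.948,.318]);y=np.array([.318,-.948]);d=(r-t)[:2];print(d@x,d@y)
```

```text
[0.52881805 0.20014415 0.1449    ] [0.52986206 0.20141568 0.096     ] [ 0.00104401  0.00127153 -0.0489    ] [-0.00346223  0.00797373 -0.0429    ]
0.0013940642648994593 -0.0008734180876224468
```

```bash
python3 -m pendant '[{"dx":0.05,"dy":-0.12,"dz":1.5,"twist":0},{"dx":0.05,"dy":-0.12,"dz":3,"twist":0},{"dx":0.05,"dy":-0.12,"dz":4,"twist":0},{"dx":0.05,"dy":-0.12,"dz":4.5,"twist":0},{"dx":0.05,"dy":-0.12,"dz":4.5,"twist":0},{"dx":0.05,"dy":-0.12,"dz":4.5,"twist":0}]'
python3 -m pendant '[{"dx":0,"dy":0,"dz":0.3,"twist":0},{"dx":0,"dy":0,"dz":0.6,"twist":0},{"dx":0,"dy":0,"dz":0.6,"twist":0},{"dx":0,"dy":0,"dz":0.6,"twist":0}]'
```

```text
time: 7.2
eef_pos: [0.5313, 0.1996, 0.1459]
tcp_rot: [0.987, 0.161, 0.001, -0.0]
contact_force: [-0.9, -0.5, -0.7]
opening: 0.198
finger_force: 60.3
time: 7.7
eef_pos: [0.5313, 0.1996, 0.14]
tcp_rot: [0.987, 0.161, 0.001, -0.0]
contact_force: [0.4, 0.5, 1.3]
opening: 0.194
finger_force: 60.6
```

```bash
python3 -m pendant '[{"dx":0,"dy":0,"dz":0.2,"twist":0},{"dx":0,"dy":0,"dz":0.35,"twist":0},{"dx":0,"dy":0,"dz":0.35,"twist":0},{"dx":0,"dy":0,"dz":0.35,"twist":0}]'
python3 -m pendant '[{"dx":0,"dy":0,"dz":0.1,"twist":0},{"dx":0,"dy":0,"dz":0.2,"twist":0},{"dx":0,"dy":0,"dz":0.2,"twist":0},{"dx":0,"dy":0,"dz":0.2,"twist":0}]'
```

```text
time: 8.2
eef_pos: [0.5313, 0.1996, 0.1364]
tcp_rot: [0.987, 0.161, 0.001, -0.0]
contact_force: [0.7, 0.7, 4.8]
opening: 0.191
finger_force: 61.1
time: 8.7
eef_pos: [0.5319, 0.1997, 0.1362]
tcp_rot: [0.987, 0.161, 0.001, -0.0]
contact_force: [-1.4, 0.7, 9.5]
opening: 0.193
finger_force: 61.8
```

```bash
python3 -m pendant '[{"dx":0,"dy":0,"dz":-1,"twist":0},{"dx":0,"dy":0,"dz":-2.5,"twist":0},{"dx":0,"dy":0,"dz":-4.5,"twist":0},{"dx":0,"dy":0,"dz":-5.65,"twist":0},{"dx":0,"dy":0,"dz":-5.65,"twist":0},{"dx":0,"dy":0,"dz":-5.65,"twist":0}]'
python3 -m pendant '[{"dx":-1.5,"dy":2.5,"dz":0,"twist":0},{"dx":-4.5,"dy":7.5,"dz":0,"twist":0},{"dx":-7.5,"dy":12.6,"dz":0,"twist":0},{"dx":-10.5,"dy":17.7,"dz":0,"twist":0},{"dx":-13.5,"dy":22.8,"dz":0,"twist":0},{"dx":-16.5,"dy":27.8,"dz":0,"twist":0},{"dx":-19.5,"dy":32.9,"dz":0,"twist":0},{"dx":-22.5,"dy":38,"dz":0,"twist":0},{"dx":-25,"dy":42.2,"dz":0,"twist":0},{"dx":-25.95,"dy":43.82,"dz":0,"twist":0}]'
python3 -m pendant '[{"dx":0,"dy":0,"dz":0,"twist":0},{"dx":0,"dy":0,"dz":0,"twist":0},{"dx":0,"dy":0,"dz":0,"twist":0},{"dx":0,"dy":0,"dz":0,"twist":0},{"dx":0,"dy":0,"dz":0,"twist":0},{"dx":0,"dy":0,"dz":0,"twist":0}]'
python3 - <<'E'
from h import *
s=snap('side','side7'); a=load('side5')
g=lambda c:cv2.cvtColor(c['img'][100:190,450:500],cv2.COLOR_RGB2GRAY).astype(np.float32)
print(cv2.phaseCorrelate(g(a),g(s)), ctrl.get_state()['eef_pos'])
# tip pixel via shank darkness vs background
for v in range(172,188): print(v, s['img'][v,472:482].mean(1).astype(int), a['img'][v,472:482].mean(1).astype(int))
E
```

```text
time: 9.45
eef_pos: [0.5305, 0.1994, 0.1898]
tcp_rot: [0.987, 0.161, -0.001, 0.0]
contact_force: [0.3, -0.9, 0.2]
opening: 0.19
finger_force: 60.4
time: 10.7
eef_pos: [0.4227, -0.3002, 0.1894]
tcp_rot: [0.987, 0.159, -0.0, -0.001]
contact_force: [-0.5, 0.3, -1.0]
opening: 0.194
finger_force: 60.4
time: 11.45
eef_pos: [0.424, -0.2982, 0.1904]
tcp_rot: [0.987, 0.161, 0.0, 0.0]
contact_force: [-0.7, 0.0, -0.1]
opening: 0.191
finger_force: 60.4
((-0.17618569766300496, -0.3738200861435388), 1.0023863430023194) [ 0.42393018 -0.29826005  0.19038528]
172 [130 133 135 127  81  65  71  92 126 131] [131 132 133 129  95  68  66  84 120 133]
173 [133 132 134 124  77  64  71  98 124 132] [131 133 134 128  86  66  70  88 126 132]
174 [132 132 130 114  71  64  76 105 128 132] [132 132 136 126  83  65  70  93 124 132]
175 [133 134 129 102  69  66  76 104 127 131] [133 132 134 121  77  64  74 106 127 132]
176 [133 131 127  90  65  68  86 118 132 131] [132 134 132 109  73  65  78 112 132 130]
177 [133 134 125  83  62  70  89 126 132 131] [132 135 127  94  66  66  82 120 133 130]
178 [132 134 123  77  6
[... 156 characters left out ...]
 [135 132 104  68  65  76 106 129 132 131] [132 136 122  78  64  70  96 126 132 132]
181 [135 130  99  67  65  84 117 133 132 132] [134 133 113  74  63  74 106 129 132 134]
182 [135 129 102  79  78  95 127 133 132 132] [134 131 106  72  65  75 104 129 131 132]
183 [134 133 127 118 112 120 130 131 132 131] [136 132 114  91  82  93 119 133 132 131]
184 [134 134 136 133 130 131 134 134 132 130] [133 133 129 124 121 124 131 133 131 132]
185 [135 136 134 134 134 133 133 132 132 130] [133 137 134 132 133 134 132 133 130 131]
186 [136 135 134 134 135 134 134 131 132 130] [135 138 135 135 134 135 134 133 131 132]
187 [136 136 135 134 133 132 132 131 130 130] [135 135 133 134 134 132 134 133 130 132]
```

```bash
python3 -m pendant '[{"dx":0,"dy":0,"dz":3,"twist":0},{"dx":0,"dy":0,"dz":6,"twist":0},{"dx":0,"dy":0,"dz":8,"twist":0},{"dx":0,"dy":0,"dz":9,"twist":0},{"dx":0,"dy":0,"dz":10,"twist":0},{"dx":0,"dy":0,"dz":11,"twist":0},{"dx":0,"dy":0,"dz":11,"twist":0}]'
python3 -m pendant '[{"dx":0,"dy":0,"dz":1,"twist":0},{"dx":0,"dy":0,"dz":2,"twist":0},{"dx":0,"dy":0,"dz":2.8,"twist":0},{"dx":0,"dy":0,"dz":2.8,"twist":0},{"dx":0,"dy":0,"dz":2.8,"twist":0}]'
```

```text
time: 12.38
eef_pos: [0.4235, -0.298, 0.0797]
tcp_rot: [0.987, 0.161, -0.0, -0.001]
contact_force: [0.4, 0.9, -0.5]
opening: 0.197
finger_force: 60.4
time: 13.0
eef_pos: [0.4239, -0.2984, 0.0524]
tcp_rot: [0.987, 0.161, -0.0, 0.0]
contact_force: [1.1, -0.2, -0.4]
opening: 0.194
finger_force: 60.3
```

```bash
python3 -m pendant '[{"dx":0,"dy":0,"dz":0.17,"twist":0},{"dx":0,"dy":0,"dz":0.17,"twist":0},{"dx":0,"dy":0,"dz":0.17,"twist":0}]'
python3 -m pendant '[{"dx":0,"dy":0,"dz":0,"twist":0},{"dx":0,"dy":0,"dz":0,"twist":0},{"dx":0,"dy":0,"dz":0,"twist":0},{"dx":0,"dy":0,"dz":0,"twist":0},{"dx":0,"dy":0,"dz":0,"twist":0},{"dx":0,"dy":0,"dz":0,"twist":0}]' 70 40
python3 -m pendant '[{"dx":0,"dy":0,"dz":-1,"twist":0},{"dx":0,"dy":0,"dz":-3,"twist":0},{"dx":0,"dy":0,"dz":-6,"twist":0},{"dx":0,"dy":0,"dz":-10,"twist":0},{"dx":0,"dy":0,"dz":-14,"twist":0},{"dx":0,"dy":0,"dz":-16,"twist":0},{"dx":0,"dy":0,"dz":-16,"twist":0},{"dx":0,"dy":0,"dz":-16,"twist":0}]'
python3 - <<'E'
from h import *
s=snap('side','side8'); a=load('side1')
c,b=s['img'][195:265,445:490].astype(int),a['img'][195:265,445:490].astype(int); print('pin diff',np.abs(c-b).mean())
b=load('side0')['img'][195:265,445:490].astype(int); print('pin diff0',np.abs(c-b).mean(), np.abs(c-b)[:45].mean())
Y=lambda i:np.argwhere((i[...,0]>150)&(i[...,2]<70)); 
for i in(c,b): print(len(Y(i)),Y(i).mean(0),Y(i).min(0),Y(i).max(0))
E
```

```text
time: 13.38
eef_pos: [0.4239, -0.2984, 0.0507]
tcp_rot: [0.987, 0.161, 0.0, 0.0]
contact_force: [-0.2, -0.0, -1.1]
opening: 0.193
finger_force: 60.3
time: 14.12
eef_pos: [0.4239, -0.2984, 0.0506]
tcp_rot: [0.987, 0.161, 0.0, 0.0]
contact_force: [-0.7, 0.2, 0.7]
opening: 0.7
finger_force: 0.0
time: 15.12
eef_pos: [0.4234, -0.2979, 0.2096]
tcp_rot: [0.987, 0.161, -0.0, -0.001]
contact_force: [-0.6, 0.1, -0.3]
opening: 0.699
finger_force: 0.0
pin diff 3.2702645502645504
pin diff0 4.736719576719577 4.557366255144033
17 [ 6.35294118 26.58823529] [ 5 22] [ 7 31]
37 [ 7.43243243 26.64864865] [ 5 22] [ 9 31]
```

The pin is back in its block. Next I'll shut the fingers and go above the dial's peg.

```bash
python3 -m pendant '[{"dx":2,"dy":-2.1,"dz":0,"twist":1},{"dx":5.5,"dy":-5.7,"dz":0,"twist":3},{"dx":9,"dy":-9.3,"dz":0,"twist":6},{"dx":12.5,"dy":-12.9,"dz":0,"twist":9},{"dx":16,"dy":-16.6,"dz":0,"twist":12},{"dx":19.5,"dy":-20.2,"dz":0,"twist":14},{"dx":22.5,"dy":-23.3,"dz":0,"twist":15.5},{"dx":24.2,"dy":-25.05,"dz":0,"twist":15.5},{"dx":24.2,"dy":-25.05,"dz":0,"twist":15.5},{"dx":24.2,"dy":-25.05,"dz":0,"twist":15.5}]' 0 60
python3 -m pendant '[{"dx":0,"dy":0,"dz":2,"twist":0},{"dx":0,"dy":0,"dz":4,"twist":0},{"dx":0,"dy":0,"dz":6,"twist":0},{"dx":0,"dy":0,"dz":7.5,"twist":0},{"dx":0,"dy":0,"dz":7.5,"twist":0},{"dx":0,"dy":0,"dz":7.5,"twist":0},{"dx":0,"dy":0,"dz":7.5,"twist":0}]'
python3 - <<'E'
from h import *
s=snap('side','side9');c=snap('top','top9');print(ctrl.get_state()['eef_pos'])
im=np.zeros((600,800,3),np.uint8)
im[:,:480]=cv2.resize(s['img'][170:320,260:380],(480,600),interpolation=cv2.INTER_CUBIC); im[:400,480:800]=cv2.resize(c['img'][215:315,240:320],(320,400),interpolation=cv2.INTER_CUBIC)
cv2.imwrite('pics/c9.png',im[:,:,::-1])
E
```

```text
time: 16.42
eef_pos: [0.5731, 0.0155, 0.2094]
tcp_rot: [1.0, 0.026, -0.001, 0.0]
contact_force: [0.3, -0.1, -0.7]
opening: -0.003
finger_force: 0.0
time: 17.3
eef_pos: [0.5747, 0.0159, 0.1368]
tcp_rot: [1.0, 0.026, 0.001, 0.0]
contact_force: [0.8, -0.1, 0.6]
opening: 0.001
finger_force: 0.0
[0.57446004 0.01592777 0.13659017]
```

View pics/c9.png

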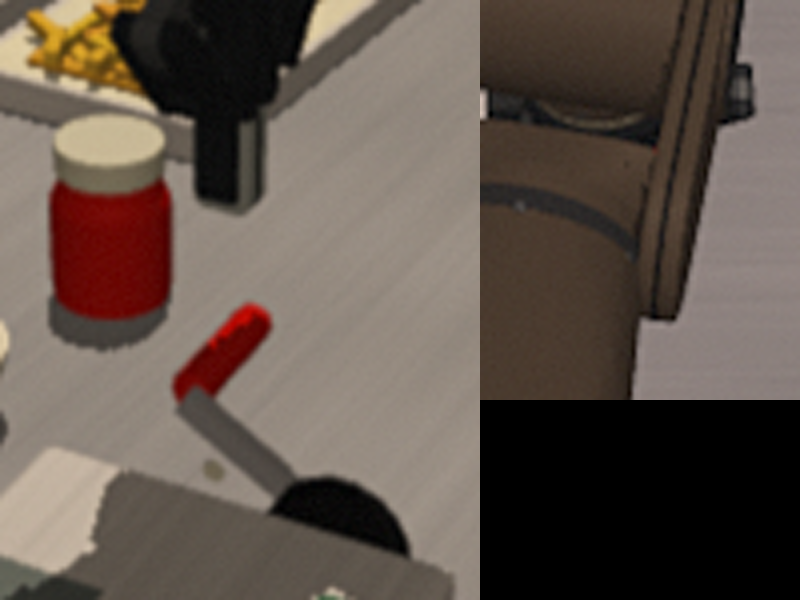

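The shut finger ends are at crop (230,210), clear above the peg at (222,350) and in line with it. I'll lower until contact while tracking force and the peg's position.

```bash
cat > peg.py <<'E'
from h import *
def run():
    s=ctrl.read_camera('side'); i=s['img'].astype(int)
    m=((i[...,0]>110)&(i[...,1]<60)&(i[...,2]<60)); m[:, :298]=0; m[:,345:]=0; m[:200]=0;m[330:]=0
    P=np.array([dep(s,u,v) for v,u in np.argwhere(m)])
    st=ctrl.get_state()
    print('peg n',len(P),'top z95',np.percentile(P[:,2],[50,90,97]).round(4),'mean',P.mean(0).round(4),'| eef',st['eef_pos'].round(4),'F',st['contact_force'].round(1),'t',st['time'])
run()
E
python3 peg.py
python3 -m pendant '[{"dx":0,"dy":0,"dz":1,"twist":0},{"dx":0,"dy":0,"dz":2,"twist":0},{"dx":0,"dy":0,"dz":2.5,"twist":0},{"dx":0,"dy":0,"dz":2.5,"twist":0},{"dx":0,"dy":0,"dz":2.5,"twist":0}]'
python3 peg.py
```

```text
peg n 67 top z95 [0.118  0.119  0.1193] mean [0.581  0.0015 0.1181] | eef [0.5743 0.016  0.1364] F [0.5 0.1 0.9] t 17.45
time: 18.08
eef_pos: [0.5741, 0.0159, 0.1108]
tcp_rot: [1.0, 0.026, 0.0, 0.0]
contact_force: [-0.4, -0.2, -0.2]
opening: -0.001
finger_force: 0.0
peg n 21 top z95 [0.1173 0.1187 0.1187] mean [ 0.619  -0.0472  0.0967] | eef [0.5742 0.0159 0.111 ] F [ 0.7 -0.1 -0. ] t 18.125
```

```bash
python3 -m pendant '[{"dx":0,"dy":0,"dz":1,"twist":0},{"dx":0,"dy":0,"dz":2,"twist":0},{"dx":0,"dy":0,"dz":2.5,"twist":0},{"dx":0,"dy":0,"dz":2.5,"twist":0}]'
python3 -m pendant '[{"dx":0,"dy":0,"dz":0.5,"twist":0},{"dx":0,"dy":0,"dz":1,"twist":0},{"dx":0,"dy":0,"dz":1,"twist":0},{"dx":0,"dy":0,"dz":1,"twist":0}]'
python3 peg.py
```

```text
time: 18.62
eef_pos: [0.5733, 0.0161, 0.0847]
tcp_rot: [1.0, 0.026, -0.001, -0.0]
contact_force: [0.1, 0.1, -0.1]
opening: -0.001
finger_force: 0.0
time: 19.12
eef_pos: [0.577, 0.0159, 0.0788]
tcp_rot: [1.0, 0.026, 0.004, 0.0]
contact_force: [0.7, 2.1, 7.4]
opening: 0.0
finger_force: 3.6
peg n 4 top z95 [0.1079 0.1113 0.1121] mean [0.5785 0.0463 0.1084] | eef [0.577  0.0158 0.0788] F [1.1 0.7 7.2] t 19.175
```

Contact is at a TCP height of about 0.084, so the fingers end about 34 mm above the reported TCP. I'll press on along the peg's arc.

```bash
python3 -m pendant '[{"dx":0.2,"dy":0,"dz":0.5,"twist":0},{"dx":0.4,"dy":0,"dz":1,"twist":0},{"dx":0.6,"dy":0,"dz":1.5,"twist":0},{"dx":0.7,"dy":0,"dz":2,"twist":0},{"dx":0.8,"dy":0,"dz":2.5,"twist":0},{"dx":0.8,"dy":0,"dz":2.5,"twist":0},{"dx":0.8,"dy":0,"dz":2.5,"twist":0}]'
python3 -m pendant '[{"dx":0,"dy":0,"dz":0.5,"twist":0},{"dx":0,"dy":0,"dz":1,"twist":0},{"dx":-0.1,"dy":0,"dz":1.5,"twist":0},{"dx":-0.1,"dy":0,"dz":1.5,"twist":0},{"dx":-0.1,"dy":0,"dz":1.5,"twist":0}]'
python3 peg.py
```

```text
time: 20.05
eef_pos: [0.5875, 0.0163, 0.055]
tcp_rot: [1.0, 0.026, 0.007, 0.0]
contact_force: [4.3, 2.2, 7.4]
opening: 0.005
finger_force: 3.9
time: 20.68
eef_pos: [0.5833, 0.0159, 0.0375]
tcp_rot: [1.0, 0.026, 0.003, 0.0]
contact_force: [4.0, -0.7, 5.0]
opening: -0.0
finger_force: 2.5Traceback (most recent call last):
  File "peg.py", line 8, in <module>
    run()
    ~~~^^
  File "peg.py", line 7, in run
    print('peg n',len(P),'top z95',np.percentile(P[:,2],[50,90,97]).round(4),'mean',P.mean(0).round(4),'| eef',st['eef_pos'].round(4),'F',st['contact_force'].round(1),'t',st['time'])
                                                 ~^^^^^
IndexError: too many indices for array: array is 1-dimensional, but 2 were indexed
```

```bash
cat > peg.py <<'E'
from h import *
s=ctrl.read_camera('side'); i=s['img'].astype(int)
m=(i[...,0]>40)&(i[...,0]>2.5*i[...,1])&(i[...,0]>2.5*i[...,2]); m[:200]=0
P=np.array([dep(s,u,v) for v,u in np.argwhere(m)]).reshape(-1,3)
k=(P[:,1]>-.05)&(P[:,1]<.08)&(P[:,0]<.66)&(P[:,0]>.55); uv=np.argwhere(m)[k]; P=P[k]
for a,b in zip(uv[::max(1,len(uv)//12)],P[::max(1,len(uv)//12)]): print(a[::-1],b.round(4))
st=ctrl.get_state(); print(len(P),'| eef',st['eef_pos'].round(4),'F',st['contact_force'].round(1),'t',st['time'])
E
python3 peg.py
```

```text
[293 221] [0.5888 0.0549 0.1865]
[287 238] [0.5895 0.0696 0.167 ]
[285 247] [0.5889 0.076  0.1563]
[310 279] [0.5804 0.0229 0.0727]
[314 280] [0.5776 0.0155 0.0672]
[312 281] [0.5781 0.0207 0.0684]
[311 282] [0.5765 0.0265 0.0708]
[310 283] [0.5772 0.0283 0.0698]
[309 284] [0.5766 0.0322 0.0707]
[309 285] [0.5761 0.0331 0.0695]
[308 286] [0.5764 0.0355 0.0691]
[307 287] [0.5757 0.0398 0.0703]
[307 289] [0.5766 0.0382 0.0652]
133 | eef [0.5827 0.016  0.037 ] F [ 3.1 -0.3  4.9] t 20.775
```

```bash
python3 -m pendant '[{"dx":0,"dy":0,"dz":0.5,"twist":0},{"dx":-0.1,"dy":0,"dz":1,"twist":0},{"dx":-0.3,"dy":0,"dz":1.5,"twist":0},{"dx":-0.5,"dy":0,"dz":2,"twist":0},{"dx":-0.6,"dy":0,"dz":2.4,"twist":0},{"dx":-0.6,"dy":0,"dz":2.4,"twist":0},{"dx":-0.6,"dy":0,"dz":2.4,"twist":0}]'
python3 peg.py
```

```text
time: 21.65
eef_pos: [0.5759, 0.0158, 0.0124]
tcp_rot: [1.0, 0.026, 0.001, 0.0]
contact_force: [5.1, -0.7, 4.9]
opening: -0.001
finger_force: 2.5
[291 219] [0.5992 0.0437 0.1814]
[291 220] [0.5999 0.0426 0.1791]
[292 221] [0.5957 0.0467 0.1806]
[296 226] [0.587  0.0503 0.177 ]
[297 227] [0.5849 0.0511 0.1764]
[298 228] [0.5822 0.0528 0.1764]
[299 231] [0.5799 0.054  0.173 ]
[299 232] [0.5819 0.0509 0.1693]
[298 235] [0.5828 0.0521 0.1648]
[298 236] [0.5815 0.0542 0.1647]
[298 237] [0.5823 0.053  0.1622]
[297 240] [0.5822 0.0558 0.1588]
[297 241] [0.5817 0.0567 0.1579]
[297 242] [0.5833 0.0542 0.1544]
[298 245] [0.5802 0.0566 0.1518]
15 | eef [0.5759 0.0158 0.0124] F [ 4.7 -0.7  5. ] t 21.7
```

```bash
python3 -m pendant '[{"dx":-0.05,"dy":0,"dz":0.15,"twist":0},{"dx":-0.05,"dy":0,"dz":0.25,"twist":0},{"dx":-0.05,"dy":0,"dz":0.25,"twist":0},{"dx":-0.05,"dy":0,"dz":0.25,"twist":0}]'
python3 - <<'E'
from h import *
s=load('side9')
for v in range(210,226): print(v,[dep(s,u,v)[[1,2]].round(4).tolist() for u in(313,316,319,322)])
t=ctrl.read_camera('side'); cv2.imwrite('pics/z.png',t['img'][:,:,::-1])
# crank arm / console-near points seen just beyond the box's edge: peg pixels
i=t['img'].astype(int); m=(i[...,0]>30)&(i[...,0]>2*i[...,1])&(i[...,0]>2*i[...,2])
m[:275]=0;m[:,:280]=0;m[:,360:]=0;m[330:]=0
for v,u in np.argwhere(m): print((u,v),dep(t,u,v).round(3))
E
```

```text
time: 22.2
eef_pos: [0.575, 0.0157, 0.0099]
tcp_rot: [1.0, 0.026, 0.001, 0.0]
contact_force: [3.3, -0.9, 6.1]
opening: -0.004
finger_force: 3.0
210 [[0.0278, 0.1953], [0.03, 0.198], [0.0234, 0.1952], [0.0219, 0.1956]]
211 [[0.0293, 0.1947], [0.0307, 0.1968], [0.0222, 0.193], [0.0216, 0.1939]]
212 [[0.0272, 0.1919], [0.0285, 0.194], [0.0215, 0.1909], [0.0222, 0.1927]]
213 [[0.0287, 0.1912], [0.0287, 0.1925], [0.0209, 0.189], [0.021, 0.1904]]
214 [[0.0253, 0.1875], [0.0298, 0.1917], [0.0216, 0.1879], [0.0219, 0.1894]]
215 [[0.0249, 0.1857], [0.0273, 0.1885], [0.0226, 0.187], [0.0215, 0.1876]]
216 [[0.028, 0.186], [0.0285, 0.1877], [0.0228, 0.1855], [0.0224, 0.1865]]
217 [[0.0285, 0.1848], [0.0293, 0.1866], [0.0218, 0.1833], [0.0206, 0.1839]]
218 [[0.0282, 0.183], [0.0283, 0.1844], [0.0227, 0.1823], [0.0221, 0.1832]]
219 [[0.0282, 0.1815], [0.0302, 0.1841], [0.0216, 0.18], [0.0217, 0.1814]]
220 [[0.0219, 0.1758], [0.0286, 0.1815], [0.0209, 0.1779], [0.0237, 0.1811]]
221 [[0.0216, 0.174], [0.0211, 0.1751], [0.0215, 0.1767], [0.0195, 0.1768]]
222 [[-0.2438, 0.0004], [0.022, 0.1741], [0.0225, 0.1758], [-0.2524, 0.0011]]
223 [[-0.2449, -0.0027], [-0.2437, 0.0001], [0.0212, 0.1733], [-0.2521, -0.0011]]
224 [[-0.2382, -0.0008], [-0.2418, -0.0011], [-0.2411, 0.0015], [-0.2478, -0.0008]]
225 [[-0.2351, -0.0012], [-0.2367, -0.0002], [-0.2424, -0.0017], [-0.2441, -0.0007]]
```

```bash
python3 -m pendant '[{"dx":0,"dy":0,"dz":0.1,"twist":0},{"dx":0,"dy":0,"dz":0.1,"twist":0},{"dx":0,"dy":0,"dz":0.1,"twist":0},{"dx":0,"dy":0,"dz":0.1,"twist":0},{"dx":0,"dy":0,"dz":0.1,"twist":0},{"dx":0,"dy":0,"dz":0.1,"twist":0},{"dx":0,"dy":0,"dz":0.1,"twist":0},{"dx":0,"dy":0,"dz":0.1,"twist":0}]'
python3 - <<'E'
from h import *
t=ctrl.read_camera('top'); print(dep(t,219,186),dep(t,356,185)); s=ctrl.read_camera('side')['img'].astype(int)[195:265,445:490]
Y=np.argwhere((s[...,0]>150)&(s[...,2]<70)); print(len(Y),Y.mean(0))
st=ctrl.get_state(); print(st['eef_pos'],st['contact_force'])
E
```

```text
time: 23.25
eef_pos: [0.5747, 0.0157, 0.0089]
tcp_rot: [1.0, 0.026, 0.0, 0.0]
contact_force: [2.6, -1.6, 7.0]
opening: 0.0
finger_force: 3.5
[0.73014962 0.15262964 0.08201997] [ 0.73315936 -0.14952698  0.08684967]
44 [ 7.88636364 26.84090909]
[0.5746793  0.01574191 0.00889473] [ 2.17650285 -0.25683933  6.86641096]
```

```bash
python3 -c "
from plant import ctrl
print(ctrl.sign_off())"
```

```text
the job is handed in; nothing more can be done
None
```

The job is handed in at about 23 s: the reset button was pushed to its stop with the pin, the pin is back in its block, and the fingers are holding the dial peg at the third detent. The dial angle, about 1.05 rad, is worked out from finger height because the peg was hidden from both cameras at the end.

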